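# Make up two spindle repair kits from the stock on the fitting bench

### The arm

A 6-joint arm with a two-finger parallel gripper is mounted at the origin on the work surface. World frame = base frame: x ahead of the robot, y to its left, z up, the work surface at z = 0. Lengths are in m, angles in degrees, forces in N, time in s.
With the tool pointing down it reaches from about 0.275 to 0.75 m from the base axis. Payload 10.2 kg.
Tool frame: the origin (TCP) lies between the finger pads; the fingertips stand 25 mm ahead of it and the grasp point (between the pads) lies 6 mm ahead of it; z points along the fingers, y is the line along which they close (so a half turn about z gives the same grasp; the last joint's range is limited). The gripper opens to 85 mm and grips with 20 to 120 N. Pads are 22 mm wide; open, the fingers measure 114 mm over their backs; the gripper's body (76 mm by 85 mm) begins 54 mm behind the grasp point. The pads swing forward as they close: fully open they stand 13 mm farther back than shut.
Start: joints at [-87.972, 17.928, 85.812, -0, 76.261, -12.8], TCP at [0.134, -0.508, 0.256] pointing down, gripper open.
Joint ranges: [-168.41, 168.41], [-55.51, 124.54], [10.69, 146.95], [-70.63, 250.63], [1, 178], [-165.06, 165.06]. Speed limits (degrees/s): [136.94, 136.94, 172.46, 180, 180, 180].

### API

Orientations are given as [roll, pitch, yaw] about the fixed x, y, z axes, in that order (R = Rz(yaw) Ry(pitch) Rx(roll)).
In Python, from cell import monitor, snapshot, camera_model, job gives the robot as it stands. The module is installed in compiled form; this text tells all that it offers.
- The arm moves only by the tool apply_moves, never from a script. Its argument "series" is a list of rows, each an object with "delta_pos": the shift along the tool's x, y, z in cm, a list of three; "dr": the turn, a rotation vector about the tool's x, y, z in degrees, a list of three. A call has 1 to 12 rows; each row is the pose to reach, as a shift and turn from the pose commanded when the call began, along the tool's axes at that moment; what a row does not reach only later rows make up. A row lasts 1/8 s, in which the tool goes at most 62.5 mm and 10.7 degrees, less where a joint would pass 70% of its speed; a pose out of reach is approached as far as the arm can. A call with a gripper value outside its range is refused whole. "claw" is the gripper command: -1 is shut, 1 is fully open, values between are in proportion, set as the call begins (left out, the last holds). The fingers move at their own pace and stop on an object; the grip force is fixed at half the most. Time passes only in rows, so rows that repeat a pose let the fingers close. It gives the time, the measured TCP pose, the force, the opening and the grip force at its end, in the units of the state.
- monitor.get_state(): the state, without advancing time (a new reading comes with each control period).
- snapshot(name): name is "scene" or "side" or "wrist"; returns the picture (420x560x3 uint8, blue, green, red); there is no depth.
- camera_model(name): a dict with "fx", "fy", "cx", "cy" (pixels), "world_from_camera" (4x4, takes a point from camera to world coordinates); the wrist camera has in their place "mount" (4x4, takes a point from camera to tool coordinates, whose origin is the TCP and whose axes are the flange's). Camera axes: x right, y down, z forward; pixel columns grow to the right and rows downward; lengths in m; the calibration is good to about 2 mm. A picture is of the moment at which its call begins: read the wrist's pose just before it. camera_model takes no time and is no camera call.
- job.hand_in(): hands the job in; it is judged then, once.
The state is a dict: "time": time; "q": joint angles; "joint_vel": joint speeds; "tau": joint torques, N m; "eef_pos": TCP position; "eef_rot": TCP orientation; "contact_force": force on the tool from outside, world axes, zero at the start; "wrist_torque": the same for the moment, N m; "width": opening from 0.0 (shut) to 1.0 (fully open); "grip_force": force on a finger pad.
Only numpy, scipy, OpenCV 4.12 (cv2) and the standard library are available. Lean on these libraries where they do the work, as an engineer would, in place of code of your own. Each camera call takes 0.05 s, during which the arm holds its last target. There are 200 camera calls.

### The job

Make up two repair kits, one part standing upright in the middle of each bay: the three-bay tray gets the flanged bush in its middle bay with the wide sleeve and the hexagon nut on either side of it, and the two-bay tray gets the slim sleeve and the square block, either way round. Set the parts down rather than dropping them, and leave the taper plug and the jaw hub standing where they are.

Things in the scene. Friction and masses are not known exactly. Their poses are not given: they have to be found in the camera images.
- wide_sleeve_c (a point): Wide shaft sleeve: plain steel tube, the larger of the two plain tubes, outside diameter 54 mm, bore 36 mm, 44 mm high, about 0.45 kg. Origin at its centre, half-way up (22 mm above its underside); z is its axis and points up. Standing on the bench at the start.
- slim_sleeve_c (a point): Slim shaft sleeve: plain steel tube, the smaller of the two plain tubes, outside diameter 38 mm, bore 20 mm, 44 mm high, about 0.3 kg. Origin at its centre, half-way up (22 mm above its underside); z is its axis and points up. Standing on the bench at the start.
- hex_nut_c (a point): Long hexagon nut, steel, 46 mm across flats (53 mm over corners), bore 27 mm, 44 mm high, about 0.4 kg; its flats face its x axis and every 60 degrees from it. Origin at its centre, half-way up (22 mm above its underside); z is its axis and points up. Standing on the bench at the start.
- flanged_bush_c (a point): Flanged bush, steel: barrel of 40 mm diameter, bore 24 mm, on a round flange of 58 mm diameter and 8 mm thick at its foot; 50 mm high in all, about 0.4 kg. Origin at its centre, half-way up (25 mm above its underside); z is its axis and points up. Standing on its flange on the bench at the start; take it by the barrel, above the flange.
- square_block_c (a point): Square bored block, steel, 44 x 44 mm and 44 mm high with a 22 mm upright bore, about 0.4 kg; its faces lie across its x and y axes. Origin at its centre, half-way up (22 mm above its underside); z is its axis and points up. Standing on the bench at the start.
- taper_plug_c (a point): Taper plug, steel, solid cone without a bore: 50 mm diameter at the foot, 16 mm at the top, 44 mm high. It is stock that stays where it stands. Origin at its centre, half-way up (22 mm above its underside); z is its axis and points up. Standing on the bench at the start.
- jaw_hub_c (a point): Jaw hub, steel, solid disc of 50 mm diameter with three upright jaws on top, 44 mm high in all. It is stock that stays where it stands. Origin at its centre, half-way up (22 mm above its underside); z is its axis and points up. Standing on the bench at the start.
- tray_three: The kit tray with three bays in a row: green, fixed to the bench, 244 mm long along its x axis, 88 mm wide along y. Origin at the centre of its underside (bench height); z up. Its floor is 4 mm thick and its rims and ribs, 4 mm thick, rise to 11 mm above the bench. Each bay is 76 x 80 mm inside; bay centres at x = -80, 0 and +80 mm, y = 0.
- tray_two: The kit tray with two bays in a row: green, fixed to the bench, 164 mm long along its x axis, 88 mm wide along y. Origin at the centre of its underside (bench height); z up. Floor, rims, ribs and bay size are those of the three-bay tray; bay centres at x = -40 and +40 mm, y = 0.
Mind the look-alikes: they are no part of the job. Leave any green look-alike of the part that bears wide_sleeve_c alone.

How it is judged:
By the outcome, as a careful person would: the job done as asked, in the order asked, and still so for the second after the job is handed in, with the robot touching nothing.
It also fails if it takes over 120 s, if anything falls off the work surface, if the arm or the gripper's body presses on something with over 40 N, if the wrist force passes 120 N, or if a joint passes its speed limit or range.

## Working session

There is one attempt and no reset: what is moved stays moved. The work goes in short steps, Python scripts to look and compute and a tool call to move; the robot and the scene stay as the last step left them, time stands still between calls to the robot, and variables do not carry over. Pictures are saved under pics/ and viewed, at most 14 in all, crops included, and the job is handed in when it is done.

Besides the shell and the picture viewer there is one more tool, called after "Request:" as name(argument=value, ...) on one line, values as JSON. apply_moves: Moves the arm, as the interface text tells. Its arguments: {"type":"object","properties":{"series":{"type":"array"},"claw":{"type":"number"}},"required":["series"]}

```bash
mkdir -p pics; python3 - <<'E'
from cell import *
import cv2
print(monitor.get_state())
for n in("scene","side","wrist"):
    cv2.imwrite(f"pics/{n}0.png",snapshot(n)); m=camera_model(n); print(n,m)
E
```

```text
{'time': 0.0, 'q': array([-8.79709405e+01,  1.79604735e+01,  8.58527614e+01, -5.94032351e-04,
        7.62598954e+01, -1.27997798e+01]), 'joint_vel': array([ 0.03563519,  0.00580563,  0.05202822, -0.03331889, -0.04742333,
       -0.04899864]), 'tau': array([-1.36265626e-04, -4.12269866e+01, -2.59742403e+01, -2.21415885e-04,
        4.21945922e-03, -4.29869985e-06]), 'eef_pos': array([ 0.13434355, -0.50729949,  0.25573406]), 'eef_rot': array([-1.79928559e+02, -1.56391117e-02,  1.48289710e+01]), 'contact_force': array([ 0.05596789,  0.99945904, -0.13242135]), 'wrist_torque': array([-0.05263424, -0.05109641, -0.00594915]), 'grip_force': 0.0, 'width': 1.0001750146995785}
scene {'fx': 486.6599639439859, 'fy': 486.6599639439859, 'cx': 275.8704203546544, 'cy': 205.1058171489157, 'world_from_camera': array([[ 0.69467838,  0.51440603, -0.50280054,  0.96340483],
       [ 0.71926262, -0.48787873,  0.49460654, -0.44615534],
       [ 0.00912289, -0.7052381 , -0.70891184,  0.6600195 ],
       [ 0.        ,  0.        ,  0.        ,  1.        ]])}
side {'fx': 459.453433578752, 'fy': 459.453433578752, 'cx': 281.61259430063063, 'cy': 211.54876337521375, 'world_from_camera': array([[ 0.92522676, -0.29534996,  0.23816766,  0.33152853],
       [-0.37940844, -0.7166423 ,  0.58521197, -0.51097097],
       [-0.00216132, -0.6318166 , -0.7751149 ,  0.7313364 ],
       [ 0.        ,  0.        ,  0.        ,  1.        ]])}
wrist {'fx': 375.3940761235074, 'fy': 375.3940761235074, 'cx': 274.10855328238745, 'cy': 215.0222005244262, 'mount': array([[-4.64968182e-04, -9.55650373e-01, -2.94503225e-01,
         7.45947218e-02],
       [ 9.99999861e-01, -3.71713398e-04, -3.72627736e-04,
         4.64342708e-04],
       [ 2.46631040e-04, -2.94503357e-01,  9.55650413e-01,
        -1.15989596e-01],
       [ 0.00000000e+00,  0.00000000e+00,  0.00000000e+00,
         1.00000000e+00]])}
```

View pics/scene0.png

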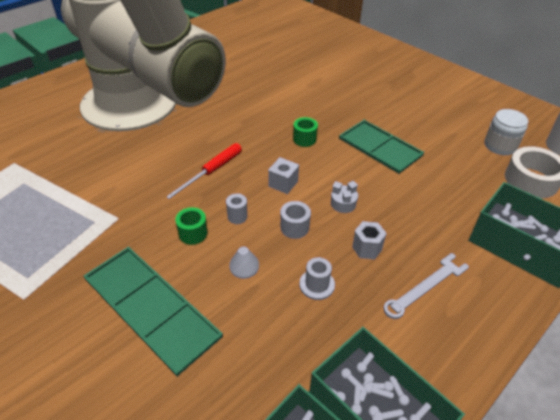

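View pics/side0.png

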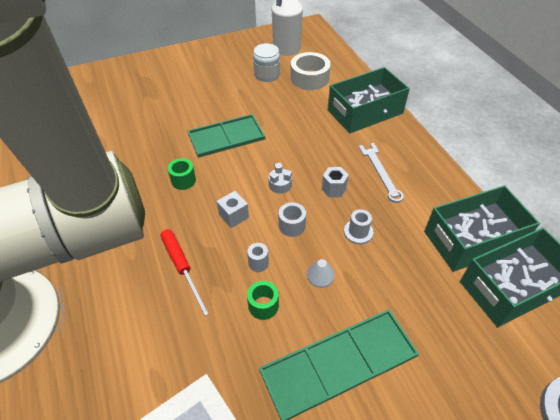

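```bash
cat > vis.py <<'E'
import numpy as np,cv2
from cell import *
from scipy.optimize import minimize
def proj(n,P):
    m=camera_model(n); T=np.linalg.inv(m["world_from_camera"]); c=P@T[:3,:3].T+T[:3,3]
    return np.c_[m["fx"]*c[:,0]/c[:,2]+m["cx"],m["fy"]*c[:,1]/c[:,2]+m["cy"]]
def ray(n,u,z):
    m=camera_model(n); W=m["world_from_camera"]; d=W[:3,:3]@[(u[0]-m["cx"])/m["fx"],(u[1]-m["cy"])/m["fy"],1]
    return (W[:3,3]+d*(z-W[2,3])/d[2])[:2]
def ngon(r,n,z,ph=0):
    a=np.arange(n)*2*np.pi/n+ph; return np.c_[r*np.cos(a),r*np.sin(a),np.full(n,z)]
def pr(r,n,h,ph=0,z0=0): return np.r_[ngon(r,n,z0,ph),ngon(r,n,h,ph)]
def box(a,b,h): return np.array([[x,y,z] for x in(-a/2,a/2) for y in(-b/2,b/2) for z in(0,h)])
# (list of convex pieces, yaw period)
M={"wide":([pr(.027,48,.044)],0),"slim":([pr(.019,48,.044)],0),"hex":([pr(.046/3**.5,6,.044,np.pi/6)],60),
"bush":([pr(.029,48,.008),pr(.02,48,.05)],0),"square":([box(.044,.044,.044)],90),
"taper":([np.r_[ngon(.025,48,0),ngon(.008,48,.044)]],0),"jaw":([pr(.025,48,.025)],0),
"three":([box(.244,.088,.011)],180),"two":([box(.164,.088,.011)],180)}
def sil(n,k,p,up=4,shape=(420,560)):
    c,s=np.cos(p[2]),np.sin(p[2]); R=np.array([[c,-s,0],[s,c,0],[0,0,1]]); im=np.zeros(shape,np.uint8)
    for P in M[k][0]:
        q=proj(n,P@R.T+[p[0],p[1],0]).astype(np.float32)
        h=cv2.convexHull(q); cv2.fillPoly(im,[np.round(h*256).astype(np.int32)],255,lineType=cv2.LINE_AA,shift=8)
    return im/255.
def mask(img,green):
    h=cv2.cvtColor(img,cv2.COLOR_BGR2HSV)
    if green: m=(h[...,0]>65)&(h[...,0]<95)&(h[...,1]>90)
    else: m=(h[...,1]<75)
    return m.astype(np.uint8)
def blob(img,u,green):
    m=mask(img,green)
    if green: m=cv2.morphologyEx(m,cv2.MORPH_CLOSE,np.ones((5,5)))
    cs,_=cv2.findContours(m,cv2.RETR_EXTERNAL,cv2.CHAIN_APPROX_NONE)
    cs=[c for c in cs if len(c)>15]
    c=max(cs,key=lambda c:cv2.pointPolygonTest(c,u,True)); o=np.zeros(m.shape,np.uint8); cv2.drawContours(o,[c],-1,1,-1); return o
def fit(k,px,imgs,z):
    g=k in("three","two"); B={n:blob(imgs[n],px[n],g) for n in px}
    x0=np.mean([ray(n,px[n],z) for n in px],0)
    f=lambda p:sum(np.abs(sil(n,k,p)-B[n]).sum()/B[n].sum() for n in px)
    best=None
    for y in ([0] if not M[k][1] else np.arange(0,M[k][1],10)):
        s=np.array([[0,0,0],[.01,0,0],[0,.01,0],[0,0,.15]])+[*x0,np.radians(y)]
        r=minimize(f,s[0],method="Nelder-Mead",options=dict(initial_simplex=s,xatol=1e-5,fatol=1e-5))
        if best is None or r.fun<best.fun: best=r
    return best.x,best.fun,B
E
cat > m1.py <<'E'
from vis import *
I={n:cv2.imread(f"pics/{n}0.png") for n in("scene","side")}
V={n:I[n].copy() for n in I}
L={"wide":((295,213),(292,212)),"slim":((236,206),(258,255)),"hex":((368,240),(336,182)),"bush":((318,270),(361,222)),
"square":((284,172),(232,207)),"taper":((243,260),(321,272)),"jaw":((344,200),(280,183)),"three":((152,308),(339,364)),"two":((381,146),(227,135))}
for k,(a,b) in L.items():
    p,e,B=fit(k,dict(scene=a,side=b),I,.005 if k in("three","two") else .03)
    print(k,np.round(p[:2],4),round(np.degrees(p[2]),1),round(e,3), [int(B[n].sum()) for n in B])
    for n in B:
        cs,_=cv2.findContours((sil(n,k,p)>.5).astype(np.uint8),cv2.RETR_EXTERNAL,cv2.CHAIN_APPROX_NONE); cv2.drawContours(V[n],cs,-1,(0,0,255),1)
for n,u in(("scene",((191,226),(305,132))),("side",((263,300),(181,174)))): print("green",[ray(n,x,.022).round(3) for x in u])
a=cv2.resize(V["scene"][110:380,80:440],None,fx=2,fy=2)
cv2.imwrite("pics/fit.png",a)
E
python3 m1.py
```

```text
wide [ 0.5598 -0.0008] 10.4 0.25 [966, 815]
slim [ 0.4678 -0.059 ] 3.8 0.321 [556, 520]
hex [0.6824 0.0569] 14.3 0.168 [978, 656]
bush [ 0.6751 -0.0656] 4.8 0.211 [1167, 789]Traceback (most recent call last):
  File "m1.py", line 7, in <module>
    p,e,B=fit(k,dict(scene=a,side=b),I,.005 if k in("three","two") else .03)
          ~~~^^^^^^^^^^^^^^^^^^^^^^^^^^^^^^^^^^^^^^^^^^^^^^^^^^^^^^^^^^^^^^^
  File "vis.py", line 43, in fit
    r=minimize(f,s[0],method="Nelder-Mead",options=dict(initial_simplex=s,xatol=1e-5,fatol=1e-5))
    res = _minimize_neldermead(fun, x0, args, callback, bounds=bounds,
                               **options)
    fsim[j] = func(sim[j])
              ~~~~^^^^^^^^
    fx = function(np.copy(x), *(wrapper_args + args))
  File "vis.py", line 39, in <lambda>
    f=lambda p:sum(np.abs(sil(n,k,p)-B[n]).sum()/B[n].sum() for n in px)
               ~~~^^^^^^^^^^^^^^^^^^^^^^^^^^^^^^^^^^^^^^^^^^^^^^^^^^^^^^
  File "vis.py", line 39, in <genexpr>
    f=lambda p:sum(np.abs(sil(n,k,p)-B[n]).sum()/B[n].sum() for n in px)
                          ~~~^^^^^^^
  File "vis.py", line 22, in sil
    q=proj(n,P@R.T+[p[0],p[1],0]).astype(np.float32)
      ~~~~^^^^^^^^^^^^^^^^^^^^^^^
  File "vis.py", line 5, in proj
    m=camera_model(n); T=np.linalg.inv(m["world_from_camera"]); c=P@T[:3,:3].T+T[:3,3]
ValueError: time passes only in moves, steps and waits
```

```bash
python3 - <<'E'
s=open('vis.py').read()
s=s.replace("def proj","CM={n:camera_model(n) for n in('scene','side','wrist')}\ndef proj",1).replace("m=camera_model(n)","m=CM[n]")
open('vis.py','w').write(s)
s=open('m1.py').read()
s=s.replace("cv2.drawContours(V[n],cs,-1,(0,0,255),1)","cv2.drawContours(V[n],cs,-1,(0,0,255),1);V[n][(B[n]>0)&(cv2.erode(B[n],np.ones((3,3)))==0)]=(255,255,0)")
s=s.replace('cv2.imwrite("pics/fit.png",a)','b=cv2.resize(V["side"][100:420,150:430],None,fx=1.69,fy=1.69);cv2.imwrite("pics/fit.png",a);cv2.imwrite("pics/fitb.png",b)')
open('m1.py','w').write(s)
E
python3 m1.py
```

```text
wide [ 0.5598 -0.0008] 10.4 0.25 [966, 815]
slim [ 0.4678 -0.059 ] 3.8 0.321 [556, 520]
hex [0.6824 0.0569] 14.3 0.168 [978, 656]
bush [ 0.6751 -0.0656] 4.8 0.211 [1167, 789]
square [0.4606 0.0679] 17.4 0.184 [824, 791]
taper [ 0.5638 -0.1263] 3.0 0.188 [693, 575]
jaw [0.58   0.1139] -16.0 0.352 [716, 542]
three [ 0.5211 -0.2849] 181.8 0.159 [7390, 8256]
two [0.5217 0.3078] 179.4 0.406 [1869, 1807]
green [array([ 0.445, -0.146]), array([0.393, 0.201])]
green [array([ 0.445, -0.145]), array([0.39 , 0.202])]
```

View pics/fit.png

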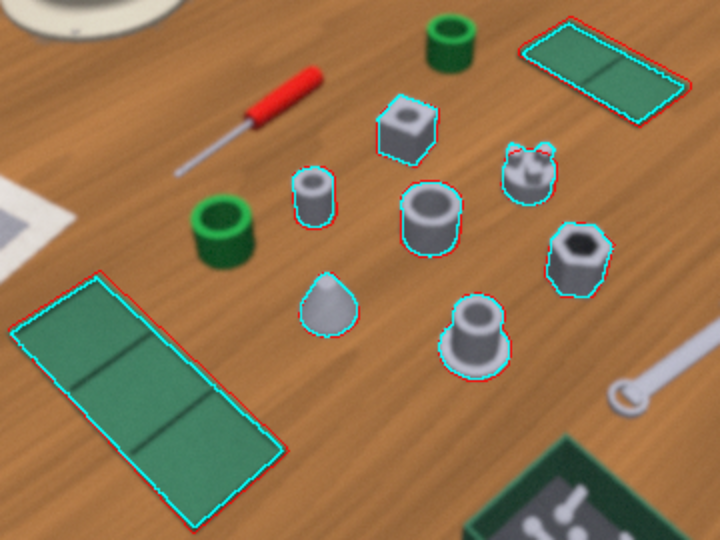

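The wide sleeve has three look-alikes: green tubes at scene (191,226) and (305,132), and the slim grey tube at (236,207). I choose the larger grey tube at (295,218). The crop confirms this, and the fitted outlines match every part. Next I'll hover over the three-bay tray for a close check.

```bash
cat > go.py <<'E'
import sys,numpy as np
from cell import monitor
from scipy.spatial.transform import Rotation as R
def d(x,y,z,yaw):
    s=monitor.get_state(); r=R.from_euler("xyz",s["eef_rot"],degrees=True); t=R.from_euler("xyz",[180,0,yaw],degrees=True)
    print("t",round(s["time"],2),"pos",s["eef_pos"].round(4),"rot",s["eef_rot"].round(1),"w",round(s["width"]*85,1),"g",round(s["grip_force"],1),"F",s["contact_force"].round(1))
    print("cm",(r.inv().apply(np.array([x,y,z])-s["eef_pos"])*100).round(2),"dr",(r.inv()*t).as_rotvec(degrees=True).round(1))
if __name__=="__main__": d(*map(float,sys.argv[1:5]))
E
python3 go.py .521 -.285 .26 0
```

```text
t 0.15 pos [ 0.1343 -0.5074  0.2559] rot [-179.9   -0.    14.8] w 85.1 g 0.0 F [-1.   0.2  0.2]
cm [ 43.07 -11.6   -0.39] dr [-0.1 -0.  14.8]
```

Request:
apply_moves(series=[{"delta_pos": [5, -1.3, 0], "dr": [0, 0, 2]}, {"delta_pos": [10, -2.7, 0], "dr": [0, 0, 4]}, {"delta_pos": [15, -4, 0], "dr": [0, 0, 6]}, {"delta_pos": [20, -5.4, 0], "dr": [0, 0, 8]}, {"delta_pos": [25, -6.7, 0], "dr": [0, 0, 9]}, {"delta_pos": [30, -8.1, 0], "dr": [0, 0, 11]}, {"delta_pos": [35, -9.4, 0], "dr": [0, 0, 13]}, {"delta_pos": [39, -10.5, 0], "dr": [0, 0, 14]}, {"delta_pos": [42, -11.3, -0.4], "dr": [0, 0, 14.8]}, {"delta_pos": [43.1, -11.6, -0.4], "dr": [0, 0, 14.8]}, {"delta_pos": [43.1, -11.6, -0.4], "dr": [0, 0, 14.8]}, {"delta_pos": [43.1, -11.6, -0.4], "dr": [0, 0, 14.8]}], claw=0.65)

```text
time: 1.65
eef_pos: [0.5205, -0.2858, 0.2602]
eef_rot: [-180.0, 0.0, -0.0]
contact_force: [0.5, 0.3, 0.4]
width: 0.824
grip_force: 0.0
```

```bash
cat > wr.py <<'E'
import sys
from vis import *
from scipy.spatial.transform import Rotation as R
def shot(name):
    s=monitor.get_state(); I=snapshot("wrist"); T=np.eye(4); T[:3,:3]=R.from_euler("xyz",s["eef_rot"],degrees=True).as_matrix(); T[:3,3]=s["eef_pos"]
    CM["wrist"]["world_from_camera"]=T@CM["wrist"]["mount"]; np.save(f"pics/{name}.npy",T); cv2.imwrite(f"pics/{name}.png",I); return I
def wfit(k,p0,I,V,zc):
    u=proj("wrist",np.array([[*p0,zc]]))[0]; px=(float(u[0]),float(u[1]))
    p,e,B=fit(k,{"wrist":px},{"wrist":I},zc)
    print(k,px,p[:2].round(4),round(np.degrees(p[2]),1),round(e,3),int(B["wrist"].sum()))
    cs,_=cv2.findContours((sil("wrist",k,p)>.5).astype(np.uint8),cv2.RETR_EXTERNAL,cv2.CHAIN_APPROX_NONE); cv2.drawContours(V,cs,-1,(0,0,255),1)
E
python3 - <<'E'
from wr import *
I=shot("w1");V=I.copy()
wfit("three",(.521,-.285),I,V,.005)
cv2.imwrite("pics/w1f.png",V)
E
python3 go.py .6755 -.0655 .14 0
```

```text
three (272.8130672369426, 176.59881782589838) [ 0.5205 -0.2874] 182.3 0.046 21465
t 1.7 pos [ 0.5205 -0.2858  0.2603] rot [180.   0.  -0.] w 70.0 g 0.0 F [ 0.  -0.3 -0.2]
cm [ 15.49 -22.04  12.02] dr [ 0.  0. -0.]
```

View pics/w1f.png

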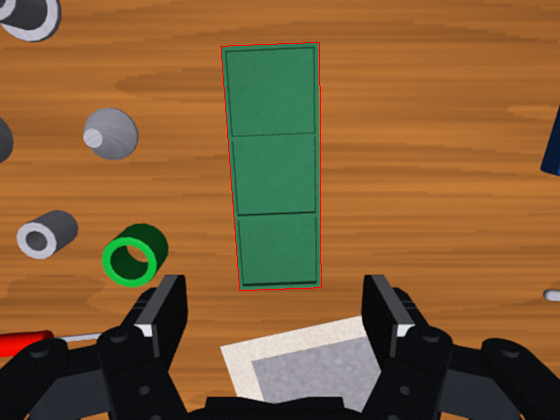

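The wrist view shows the tray fitted tightly, with corners at about (222,46), (319,43), (321,287) and (240,290). Its centre is (0.5206,-0.2868), yaw 2.2°. Next is a hover over the bush.

Request:
apply_moves(series=[{"delta_pos": [2.5, -3.6, 1], "dr": [0, 0, 0]}, {"delta_pos": [5.2, -7.4, 2], "dr": [0, 0, 0]}, {"delta_pos": [8, -11.4, 3], "dr": [0, 0, 0]}, {"delta_pos": [11, -15.5, 4], "dr": [0, 0, 0]}, {"delta_pos": [13.5, -19.2, 5], "dr": [0, 0, 0]}, {"delta_pos": [15, -21.3, 6], "dr": [0, 0, 0]}, {"delta_pos": [15.5, -22, 6], "dr": [0, 0, 0]}, {"delta_pos": [15.5, -22, 6], "dr": [0, 0, 0]}, {"delta_pos": [15.5, -22, 6], "dr": [0, 0, 0]}])

```text
time: 2.82
eef_pos: [0.6759, -0.0664, 0.201]
eef_rot: [180.0, -0.0, -0.1]
contact_force: [0.1, 0.4, 0.4]
width: 0.824
grip_force: 0.0
```

```bash
python3 - <<'E'
from wr import *
I=shot("w2");V=I.copy()
for k,p,z in(("bush",(.675,-.0655),.01),("hex",(.682,.057),.04)):
    try: wfit(k,p,I,V,z)
    except Exception as e: print(k,e)
cv2.imwrite("pics/w2f.png",V)
E
python3 go.py .6755 -.0655 .038 0
```

```text
bush (272.31103585118007, 193.60254081252145) [ 0.6748 -0.0662] 7.4 0.079 3760
hex (110.71908117725144, 194.34414518735733) [0.6822 0.0554] 10.5 0.049 4375
t 2.88 pos [ 0.6759 -0.0663  0.2009] rot [ 1.8e+02 -0.0e+00 -1.0e-01] w 70.0 g 0.0 F [-0.3 -0.  -0.2]
cm [-0.05 -0.09 16.29] dr [ 0.  -0.  -0.1]
```

View pics/w2f.png

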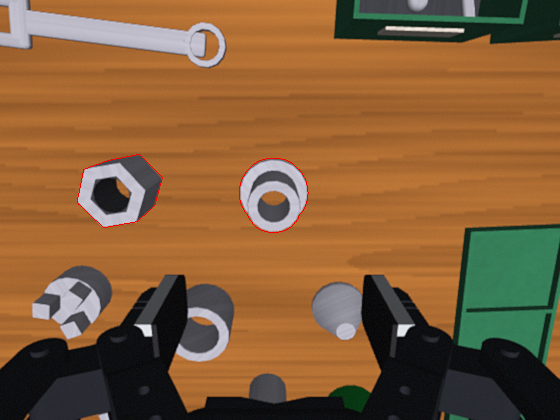

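The bush is at pixel (273,195) and the hexagon nut at (118,190), both outlined well. I'll descend on the bush.

Request:
apply_moves(series=[{"delta_pos": [-0.1, 0, 3], "dr": [0, 0, 0]}, {"delta_pos": [-0.1, 0, 6], "dr": [0, 0, 0]}, {"delta_pos": [-0.1, 0, 9], "dr": [0, 0, 0]}, {"delta_pos": [-0.1, 0, 11.5], "dr": [0, 0, 0]}, {"delta_pos": [-0.1, 0, 13.5], "dr": [0, 0, 0]}, {"delta_pos": [-0.1, 0, 15], "dr": [0, 0, 0]}, {"delta_pos": [-0.1, 0, 16], "dr": [0, 0, 0]}, {"delta_pos": [-0.1, 0, 16.3], "dr": [0, 0, 0]}, {"delta_pos": [-0.1, 0, 16.3], "dr": [0, 0, 0]}])

```text
time: 4.0
eef_pos: [0.6754, -0.065, 0.0377]
eef_rot: [180.0, -0.0, 0.0]
contact_force: [0.2, 0.0, 0.3]
width: 0.827
grip_force: 0.0
```

Request:
apply_moves(series=[{"delta_pos": [0, 0, 0], "dr": [0, 0, 0]}, {"delta_pos": [0, 0, 0], "dr": [0, 0, 0]}, {"delta_pos": [0, 0, 0], "dr": [0, 0, 0]}, {"delta_pos": [0, 0, 0], "dr": [0, 0, 0]}, {"delta_pos": [0, 0, 0], "dr": [0, 0, 0]}, {"delta_pos": [0, 0, 0], "dr": [0, 0, 0]}, {"delta_pos": [0, 0, 0], "dr": [0, 0, 0]}, {"delta_pos": [0, 0, 0], "dr": [0, 0, 0]}], claw=-1)

```text
time: 5.0
eef_pos: [0.6756, -0.0652, 0.0382]
eef_rot: [180.0, -0.1, 0.0]
contact_force: [-1.9, -1.0, 5.2]
width: 0.449
grip_force: 61.4
```

```bash
python3 go.py .5209 -.2868 .14 2.2
```

```text
t 5.0 pos [ 0.6756 -0.0652  0.0382] rot [ 1.8e+02 -1.0e-01  0.0e+00] w 38.1 g 61.4 F [-1.9 -1.   5.2]
cm [-15.47  22.15 -10.19] dr [ 0.  -0.1 -2.2]
```

Request:
apply_moves(series=[{"delta_pos": [0, 0, -2], "dr": [0, 0, 0]}, {"delta_pos": [0, 0, -5], "dr": [0, 0, 0]}, {"delta_pos": [-1, 1.4, -8], "dr": [0, 0, 0]}, {"delta_pos": [-3.5, 5, -10], "dr": [0, 0, -0.5]}, {"delta_pos": [-6, 8.6, -10.2], "dr": [0, 0, -1]}, {"delta_pos": [-8.5, 12.2, -10.2], "dr": [0, 0, -1.5]}, {"delta_pos": [-11, 15.8, -10.2], "dr": [0, 0, -2.2]}, {"delta_pos": [-13.5, 19.4, -10.2], "dr": [0, 0, -2.2]}, {"delta_pos": [-15, 21.5, -10.2], "dr": [0, 0, -2.2]}, {"delta_pos": [-15.4, 22.1, -10.2], "dr": [0, 0, -2.2]}, {"delta_pos": [-15.4, 22.1, -10.2], "dr": [0, 0, -2.2]}, {"delta_pos": [-15.4, 22.1, -10.2], "dr": [0, 0, -2.2]}])

```text
time: 6.5
eef_pos: [0.5218, -0.2851, 0.1394]
eef_rot: [-180.0, -0.0, 2.3]
contact_force: [0.8, 0.4, -4.7]
width: 0.447
grip_force: 61.3
```

```bash
python3 go.py .5212 -.2868 .0435 2.2; python3 - <<'E'
from wr import *
shot("w3")
E
```

```text
t 6.5 pos [ 0.5218 -0.2851  0.1394] rot [-180.    -0.     2.3] w 38.0 g 61.3 F [ 0.8  0.4 -4.7]
cm [-0.07  0.17  9.59] dr [-0.  -0.   0.1]
```

View pics/w3.png

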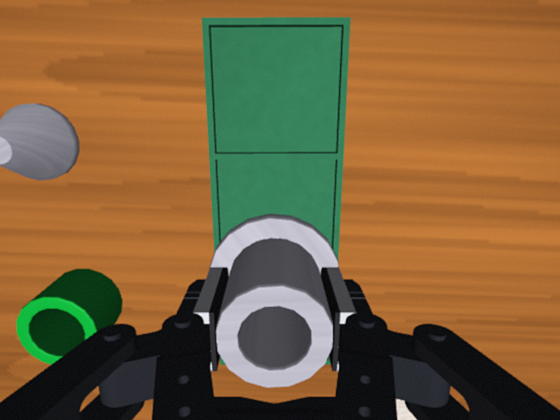

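The bush is held upright between the pads at about (275,300), over the middle bay. I'll lower it gently, then release.

Request:
apply_moves(series=[{"delta_pos": [-0.05, 0.15, 2], "dr": [0, 0, 0]}, {"delta_pos": [-0.05, 0.15, 4], "dr": [0, 0, 0]}, {"delta_pos": [-0.05, 0.15, 6], "dr": [0, 0, 0]}, {"delta_pos": [-0.05, 0.15, 7.5], "dr": [0, 0, 0]}, {"delta_pos": [-0.05, 0.15, 8.5], "dr": [0, 0, 0]}, {"delta_pos": [-0.05, 0.15, 9], "dr": [0, 0, 0]}, {"delta_pos": [-0.05, 0.15, 9.3], "dr": [0, 0, 0]}, {"delta_pos": [-0.05, 0.15, 9.5], "dr": [0, 0, 0]}, {"delta_pos": [-0.05, 0.15, 9.6], "dr": [0, 0, 0]}, {"delta_pos": [-0.05, 0.15, 9.6], "dr": [0, 0, 0]}])

```text
time: 7.8
eef_pos: [0.5209, -0.2877, 0.0434]
eef_rot: [180.0, -0.0, 2.2]
contact_force: [0.2, -0.3, -4.7]
width: 0.445
grip_force: 61.3
```

```bash
python3 go.py .5212 -.2868 .0425 2.2
```

```text
t 7.8 pos [ 0.5209 -0.2877  0.0434] rot [180.   -0.    2.2] w 37.9 g 61.3 F [ 0.2 -0.3 -4.7]
cm [ 0.03 -0.09  0.09] dr [ 0. -0.  0.]
```

Request:
apply_moves(series=[{"delta_pos": [0, -0.05, 0.05], "dr": [0, 0, 0]}, {"delta_pos": [0, -0.05, 0.1], "dr": [0, 0, 0]}, {"delta_pos": [0, -0.05, 0.1], "dr": [0, 0, 0]}])

```text
time: 8.18
eef_pos: [0.5208, -0.2871, 0.0423]
eef_rot: [-180.0, 0.0, 2.2]
contact_force: [-0.1, 0.4, -4.8]
width: 0.446
grip_force: 61.3
```

Request:
apply_moves(series=[{"delta_pos": [0, 0, 0.05], "dr": [0, 0, 0]}, {"delta_pos": [0, 0, 0.1], "dr": [0, 0, 0]}, {"delta_pos": [0, 0, 0.1], "dr": [0, 0, 0]}])

```text
time: 8.55
eef_pos: [0.5209, -0.2871, 0.0421]
eef_rot: [180.0, -0.0, 2.2]
contact_force: [-3.8, 2.4, 5.6]
width: 0.45
grip_force: 62.4
```

It has touched down: the force went from -4.8 to +5.6 N. I'll release and lift.

Request:
apply_moves(series=[{"delta_pos": [0, 0, 0], "dr": [0, 0, 0]}, {"delta_pos": [0, 0, 0], "dr": [0, 0, 0]}, {"delta_pos": [0, 0, 0], "dr": [0, 0, 0]}, {"delta_pos": [0, 0, 0], "dr": [0, 0, 0]}, {"delta_pos": [0, 0, -1], "dr": [0, 0, 0]}, {"delta_pos": [0, 0, -3], "dr": [0, 0, 0]}, {"delta_pos": [0, 0, -6], "dr": [0, 0, 0]}, {"delta_pos": [0, 0, -10], "dr": [0, 0, 0]}, {"delta_pos": [0, 0, -14], "dr": [0, 0, 0]}, {"delta_pos": [0, 0, -15.8], "dr": [0, 0, 0]}, {"delta_pos": [0, 0, -15.8], "dr": [0, 0, 0]}, {"delta_pos": [0, 0, -15.8], "dr": [0, 0, 0]}], claw=0.65)

```text
time: 10.05
eef_pos: [0.5205, -0.2869, 0.1984]
eef_rot: [-179.9, 0.1, 2.2]
contact_force: [-0.1, 0.3, -0.7]
width: 0.833
grip_force: 0.0
```

```bash
python3 - <<'E'
from wr import *
I=shot("w4");V=I.copy()
h=cv2.cvtColor(I,cv2.COLOR_BGR2HSV)
CM2=M; p=np.array([.5207,-.287,0])
# bush on tray floor: shift model up 4 mm
M["bush"]=([P+[0,0,.004] for P in M["bush"][0]],0)
wfit("bush",(.5207,-.287),I,V,.015)
cv2.imwrite("pics/w4f.png",V)
E
python3 go.py .5598 -.001 .2 0
```

```text
bush (273.90327989044994, 194.11971031795193) [ 0.52   -0.2883] 11.9 0.074 3958
t 10.1 pos [ 0.5205 -0.2868  0.1982] rot [-1.799e+02  1.000e-01  2.200e+00] w 69.8 g 0.0 F [0.4 1.  0.3]
cm [  5.04 -28.41  -0.15] dr [-0.1  0.1  2.2]
```

Request:
apply_moves(series=[{"delta_pos": [0.8, -4, 0], "dr": [0, 0, 0.5]}, {"delta_pos": [1.6, -9, 0], "dr": [0, 0, 1]}, {"delta_pos": [2.5, -14, 0], "dr": [0, 0, 1.5]}, {"delta_pos": [3.4, -19, 0], "dr": [0, 0, 2]}, {"delta_pos": [4.3, -24, 0], "dr": [0, 0, 2.2]}, {"delta_pos": [4.9, -27.5, 0], "dr": [0, 0, 2.2]}, {"delta_pos": [5, -28.4, 0], "dr": [0, 0, 2.2]}, {"delta_pos": [5, -28.4, 0], "dr": [0, 0, 2.2]}, {"delta_pos": [5, -28.4, 0], "dr": [0, 0, 2.2]}])

```text
time: 11.22
eef_pos: [0.5597, -0.0026, 0.199]
eef_rot: [180.0, 0.0, -0.0]
contact_force: [0.2, 1.1, 0.7]
width: 0.826
grip_force: 0.0
```

```bash
python3 - <<'E'
from wr import *
I=shot("w5");V=I.copy()
for k,p,z in(("wide",(.5598,-.001),.01),("hex",(.682,.0556),.02)):
    try: wfit(k,p,I,V,z)
    except Exception as e: print(k,e)
cv2.imwrite("pics/w5f.png",V)
E
python3 go.py .5598 -.001 .036 0
```

```text
wide (271.61040071565327, 192.71636356632567) [ 0.5597 -0.001 ] 8.2 0.086 4200
hex (191.64145016480325, 29.515544195635755) [0.6821 0.056 ] 67.9 0.028 4608
t 11.28 pos [ 0.5597 -0.0025  0.1991] rot [ 1.8e+02  0.0e+00 -1.0e-01] w 69.8 g 0.0 F [0.  0.5 0.8]
cm [ 0.02 -0.15 16.31] dr [ 0.   0.  -0.1]
```

View pics/w5f.png

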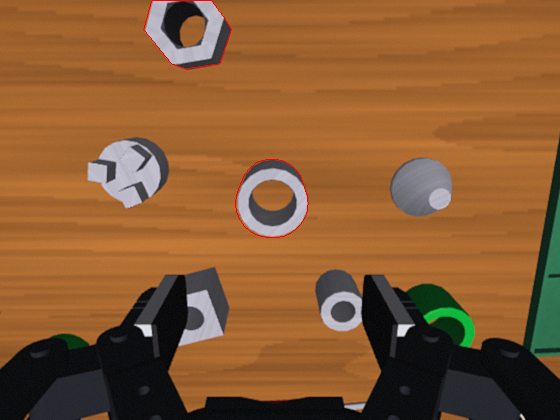

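The grey wide sleeve is at (272,198) and fitted at (0.5597,-0.001). The path down is clear.

Request:
apply_moves(series=[{"delta_pos": [0, -0.1, 3], "dr": [0, 0, 0]}, {"delta_pos": [0, -0.1, 6], "dr": [0, 0, 0]}, {"delta_pos": [0, -0.1, 9], "dr": [0, 0, 0]}, {"delta_pos": [0, -0.1, 11.5], "dr": [0, 0, 0]}, {"delta_pos": [0, -0.1, 13.5], "dr": [0, 0, 0]}, {"delta_pos": [0, -0.1, 15], "dr": [0, 0, 0]}, {"delta_pos": [0, -0.1, 16], "dr": [0, 0, 0]}, {"delta_pos": [0, -0.1, 16.3], "dr": [0, 0, 0]}, {"delta_pos": [0, -0.1, 16.3], "dr": [0, 0, 0]}])

```text
time: 12.4
eef_pos: [0.56, -0.0005, 0.0366]
eef_rot: [180.0, -0.0, 0.0]
contact_force: [-0.5, 0.2, -0.7]
width: 0.822
grip_force: 0.0
```

Request:
apply_moves(series=[{"delta_pos": [0, 0, 0], "dr": [0, 0, 0]}, {"delta_pos": [0, 0, 0], "dr": [0, 0, 0]}, {"delta_pos": [0, 0, 0], "dr": [0, 0, 0]}, {"delta_pos": [0, 0, 0], "dr": [0, 0, 0]}, {"delta_pos": [0, 0, 0], "dr": [0, 0, 0]}, {"delta_pos": [0, 0, 0], "dr": [0, 0, 0]}, {"delta_pos": [0, 0, 0], "dr": [0, 0, 0]}], claw=-1)

```text
time: 13.28
eef_pos: [0.5602, -0.0007, 0.0374]
eef_rot: [180.0, -0.1, 0.1]
contact_force: [-2.2, -1.0, 5.2]
width: 0.621
grip_force: 62.7
```

```bash
python3 go.py .4407 -.290 .14 2.2
```

```text
t 13.28 pos [ 0.5602 -0.0007  0.0374] rot [ 1.8e+02 -1.0e-01  1.0e-01] w 52.8 g 62.7 F [-2.2 -1.   5.2]
cm [-11.96  28.93 -10.25] dr [ 0.  -0.1 -2.1]
```

Request:
apply_moves(series=[{"delta_pos": [0, 0, -2], "dr": [0, 0, 0]}, {"delta_pos": [0, 0, -5], "dr": [0, 0, 0]}, {"delta_pos": [-0.5, 1.2, -8], "dr": [0, 0, 0]}, {"delta_pos": [-2.1, 5, -10], "dr": [0, 0, -0.5]}, {"delta_pos": [-4.1, 10, -10.2], "dr": [0, 0, -1]}, {"delta_pos": [-6.2, 15, -10.2], "dr": [0, 0, -1.5]}, {"delta_pos": [-8.3, 20, -10.2], "dr": [0, 0, -2.1]}, {"delta_pos": [-10.3, 25, -10.2], "dr": [0, 0, -2.1]}, {"delta_pos": [-11.6, 28, -10.2], "dr": [0, 0, -2.1]}, {"delta_pos": [-12, 28.9, -10.2], "dr": [0, 0, -2.1]}, {"delta_pos": [-12, 28.9, -10.2], "dr": [0, 0, -2.1]}, {"delta_pos": [-12, 28.9, -10.2], "dr": [0, 0, -2.1]}])

```text
time: 14.78
eef_pos: [0.4403, -0.2883, 0.1382]
eef_rot: [-180.0, 0.0, 2.2]
contact_force: [-0.7, 0.1, -5.1]
width: 0.618
grip_force: 64.9
```

```bash
python3 go.py .4408 -.290 .041 2.2
```

```text
t 14.78 pos [ 0.4403 -0.2883  0.1382] rot [-180.     0.     2.2] w 52.5 g 64.9 F [-0.7  0.1 -5.1]
cm [0.05 0.17 9.72] dr [-0.  0. -0.]
```

Request:
apply_moves(series=[{"delta_pos": [0.05, 0.1, 2], "dr": [0, 0, 0]}, {"delta_pos": [0.05, 0.1, 4], "dr": [0, 0, 0]}, {"delta_pos": [0.05, 0.1, 6], "dr": [0, 0, 0]}, {"delta_pos": [0.05, 0.1, 7.5], "dr": [0, 0, 0]}, {"delta_pos": [0.05, 0.1, 8.5], "dr": [0, 0, 0]}, {"delta_pos": [0.05, 0.1, 9], "dr": [0, 0, 0]}, {"delta_pos": [0.05, 0.1, 9.3], "dr": [0, 0, 0]}, {"delta_pos": [0.05, 0.1, 9.5], "dr": [0, 0, 0]}, {"delta_pos": [0.05, 0.1, 9.6], "dr": [0, 0, 0]}, {"delta_pos": [0.05, 0.1, 9.65], "dr": [0, 0, 0]}, {"delta_pos": [0.05, 0.1, 9.65], "dr": [0, 0, 0]}])

```text
time: 16.15
eef_pos: [0.4405, -0.2905, 0.0419]
eef_rot: [180.0, -0.0, 2.1]
contact_force: [-1.0, 0.8, -5.5]
width: 0.617
grip_force: 64.9
```

Request:
apply_moves(series=[{"delta_pos": [0.03, 0, 0.05], "dr": [0, 0, 0]}, {"delta_pos": [0.03, 0, 0.1], "dr": [0, 0, 0]}, {"delta_pos": [0.03, 0, 0.15], "dr": [0, 0, 0]}, {"delta_pos": [0.03, 0, 0.15], "dr": [0, 0, 0]}])

```text
time: 16.65
eef_pos: [0.4407, -0.2905, 0.0414]
eef_rot: [180.0, 0.0, 2.1]
contact_force: [-5.7, 3.7, 9.8]
width: 0.618
grip_force: 66.4
```

Touched down. I'll release and lift.

Request:
apply_moves(series=[{"delta_pos": [0, 0, 0], "dr": [0, 0, 0]}, {"delta_pos": [0, 0, 0], "dr": [0, 0, 0]}, {"delta_pos": [0, 0, 0], "dr": [0, 0, 0]}, {"delta_pos": [0, 0, 0], "dr": [0, 0, 0]}, {"delta_pos": [0, 0, -1], "dr": [0, 0, 0]}, {"delta_pos": [0, 0, -3], "dr": [0, 0, 0]}, {"delta_pos": [0, 0, -6], "dr": [0, 0, 0]}, {"delta_pos": [0, 0, -10], "dr": [0, 0, 0]}, {"delta_pos": [0, 0, -14], "dr": [0, 0, 0]}, {"delta_pos": [0, 0, -15.9], "dr": [0, 0, 0]}, {"delta_pos": [0, 0, -15.9], "dr": [0, 0, 0]}, {"delta_pos": [0, 0, -15.9], "dr": [0, 0, 0]}], claw=0.65)

```text
time: 18.15
eef_pos: [0.4404, -0.2901, 0.1985]
eef_rot: [-179.9, 0.1, 2.1]
contact_force: [-0.2, -0.3, -0.5]
width: 0.826
grip_force: 0.0
```

```bash
python3 - <<'E'
from wr import *
I=shot("w6");V=I.copy()
for k in("wide","bush"): M[k]=([P+[0,0,.004] for P in M[k][0]],0)
wfit("wide",(.4407,-.290),I,V,.015)
wfit("bush",(.5207,-.287),I,V,.015)
cv2.imwrite("pics/w6f.png",V)
E
python3 go.py .6821 .0558 .2 -20.8
```

```text
wide (273.65863543824526, 194.0329293665879) [ 0.4404 -0.2907] 3.0 0.075 4381
bush (273.5345409007154, 91.34256111249152) [ 0.5195 -0.2875] 4.8 0.06 4597
t 18.2 pos [ 0.4404 -0.2901  0.1983] rot [-1.799e+02  1.000e-01  2.100e+00] w 69.9 g 0.0 F [ 0.4  0.5 -1. ]
cm [ 25.43 -33.67  -0.15] dr [-0.1  0.1 22.9]
```

Request:
apply_moves(series=[{"delta_pos": [2.5, -3.3, 0], "dr": [0, 0, 3]}, {"delta_pos": [5.5, -7.3, 0], "dr": [0, 0, 6]}, {"delta_pos": [8.5, -11.3, 0], "dr": [0, 0, 9]}, {"delta_pos": [11.5, -15.2, 0], "dr": [0, 0, 12]}, {"delta_pos": [14.5, -19.2, 0], "dr": [0, 0, 15]}, {"delta_pos": [17.5, -23.2, 0], "dr": [0, 0, 18]}, {"delta_pos": [20.5, -27.2, 0], "dr": [0, 0, 21]}, {"delta_pos": [23.5, -31.1, 0], "dr": [0, 0, 22.9]}, {"delta_pos": [25, -33.2, 0], "dr": [0, 0, 22.9]}, {"delta_pos": [25.4, -33.7, 0], "dr": [0, 0, 22.9]}, {"delta_pos": [25.4, -33.7, 0], "dr": [0, 0, 22.9]}, {"delta_pos": [25.4, -33.7, 0], "dr": [0, 0, 22.9]}])

```text
time: 19.7
eef_pos: [0.6817, 0.0547, 0.1993]
eef_rot: [180.0, 0.0, -20.8]
contact_force: [-0.4, -0.4, 0.7]
width: 0.824
grip_force: 0.0
```

```bash
python3 - <<'E'
from wr import *
I=shot("w7");V=I.copy()
wfit("hex",(.682,.0556),I,V,.02)
cv2.imwrite("pics/w7f.png",V)
E
python3 go.py .6821 .0558 .036 -21
```

```text
hex (272.0707904005757, 196.08887083402897) [0.6821 0.0559] 7.8 0.042 3651
t 19.75 pos [0.6818 0.0547 0.1994] rot [180.    0.  -20.8] w 70.1 g 0.0 F [0.9 0.1 0.2]
cm [-1.000e-02 -1.200e-01  1.634e+01] dr [0.  0.  0.2]
```

Request:
apply_moves(series=[{"delta_pos": [0, -0.1, 3], "dr": [0, 0, 1]}, {"delta_pos": [0, -0.1, 6], "dr": [0, 0, 1]}, {"delta_pos": [0, -0.1, 9], "dr": [0, 0, 1]}, {"delta_pos": [0, -0.1, 11.5], "dr": [0, 0, 1]}, {"delta_pos": [0, -0.1, 13.5], "dr": [0, 0, 1]}, {"delta_pos": [0, -0.1, 15], "dr": [0, 0, 1]}, {"delta_pos": [0, -0.1, 16], "dr": [0, 0, 1]}, {"delta_pos": [0, -0.1, 16.3], "dr": [0, 0, 1]}, {"delta_pos": [0, -0.1, 16.3], "dr": [0, 0, 1]}])

```text
time: 20.88
eef_pos: [0.6826, 0.0567, 0.0367]
eef_rot: [-180.0, -0.0, -21.8]
contact_force: [0.0, 0.1, 0.3]
width: 0.827
grip_force: 0.0
```

Request:
apply_moves(series=[{"delta_pos": [0, 0, 0], "dr": [0, 0, 0]}, {"delta_pos": [0, 0, 0], "dr": [0, 0, 0]}, {"delta_pos": [0, 0, 0], "dr": [0, 0, 0]}, {"delta_pos": [0, 0, 0], "dr": [0, 0, 0]}, {"delta_pos": [0, 0, 0], "dr": [0, 0, 0]}, {"delta_pos": [0, 0, 0], "dr": [0, 0, 0]}, {"delta_pos": [0, 0, 0], "dr": [0, 0, 0]}], claw=-1)

```text
time: 21.75
eef_pos: [0.6828, 0.0566, 0.0372]
eef_rot: [-180.0, -0.1, -21.8]
contact_force: [-0.8, -0.4, 5.6]
width: 0.527
grip_force: 63.0
```

```bash
python3 go.py .6006 -.2838 .14 2.2
```

```text
t 21.75 pos [0.6828 0.0566 0.0372] rot [-1.80e+02 -1.00e-01 -2.18e+01] w 44.8 g 63.0 F [-0.8 -0.4  5.6]
cm [  5.    34.66 -10.28] dr [  0.   -0.1 -24. ]
```

Request:
apply_moves(series=[{"delta_pos": [0, 0, -2.5], "dr": [0, 0, 0]}, {"delta_pos": [0, 0, -6], "dr": [0, 0, 0]}, {"delta_pos": [0.4, 3, -9], "dr": [0, 0, -2]}, {"delta_pos": [1.1, 7.5, -10.2], "dr": [0, 0, -6]}, {"delta_pos": [1.9, 13, -10.2], "dr": [0, 0, -10]}, {"delta_pos": [2.7, 19, -10.2], "dr": [0, 0, -14]}, {"delta_pos": [3.6, 25, -10.2], "dr": [0, 0, -18]}, {"delta_pos": [4.3, 30, -10.2], "dr": [0, 0, -21]}, {"delta_pos": [4.8, 33.5, -10.2], "dr": [0, 0, -24]}, {"delta_pos": [5, 34.7, -10.2], "dr": [0, 0, -24]}, {"delta_pos": [5, 34.7, -10.2], "dr": [0, 0, -24]}, {"delta_pos": [5, 34.7, -10.2], "dr": [0, 0, -24]}])

```text
time: 23.25
eef_pos: [0.6005, -0.2826, 0.1381]
eef_rot: [-180.0, 0.0, 2.3]
contact_force: [0.8, 0.5, -3.7]
width: 0.526
grip_force: 62.4
```

```bash
python3 go.py .601 -.2838 .041 2.2
```

```text
t 23.25 pos [ 0.6005 -0.2826  0.1381] rot [-180.     0.     2.3] w 44.7 g 62.4 F [ 0.8  0.5 -3.7]
cm [0.05 0.13 9.71] dr [-0.   0.   0.1]
```

Request:
apply_moves(series=[{"delta_pos": [0.05, 0.1, 2], "dr": [0, 0, 0]}, {"delta_pos": [0.05, 0.1, 4], "dr": [0, 0, 0]}, {"delta_pos": [0.05, 0.1, 6], "dr": [0, 0, 0]}, {"delta_pos": [0.05, 0.1, 7.5], "dr": [0, 0, 0]}, {"delta_pos": [0.05, 0.1, 8.5], "dr": [0, 0, 0]}, {"delta_pos": [0.05, 0.1, 9], "dr": [0, 0, 0]}, {"delta_pos": [0.05, 0.1, 9.3], "dr": [0, 0, 0]}, {"delta_pos": [0.05, 0.1, 9.5], "dr": [0, 0, 0]}, {"delta_pos": [0.05, 0.1, 9.6], "dr": [0, 0, 0]}, {"delta_pos": [0.05, 0.1, 9.65], "dr": [0, 0, 0]}, {"delta_pos": [0.05, 0.1, 9.7], "dr": [0, 0, 0]}, {"delta_pos": [0.05, 0.1, 9.7], "dr": [0, 0, 0]}])

```text
time: 24.75
eef_pos: [0.6007, -0.2851, 0.0413]
eef_rot: [180.0, -0.0, 2.2]
contact_force: [-0.8, -0.3, -3.5]
width: 0.533
grip_force: 62.6
```

Request:
apply_moves(series=[{"delta_pos": [0, -0.05, 0.05], "dr": [0, 0, 0]}, {"delta_pos": [0, -0.05, 0.1], "dr": [0, 0, 0]}, {"delta_pos": [0, -0.05, 0.1], "dr": [0, 0, 0]}])

```text
time: 25.12
eef_pos: [0.6007, -0.2849, 0.0412]
eef_rot: [180.0, -0.0, 2.2]
contact_force: [-4.0, -1.0, 5.6]
width: 0.53
grip_force: 63.5
```

Touched down. I'll release and lift.

Request:
apply_moves(series=[{"delta_pos": [0, 0, 0], "dr": [0, 0, 0]}, {"delta_pos": [0, 0, 0], "dr": [0, 0, 0]}, {"delta_pos": [0, 0, 0], "dr": [0, 0, 0]}, {"delta_pos": [0, 0, 0], "dr": [0, 0, 0]}, {"delta_pos": [0, 0, -1], "dr": [0, 0, 0]}, {"delta_pos": [0, 0, -3], "dr": [0, 0, 0]}, {"delta_pos": [0, 0, -6], "dr": [0, 0, 0]}, {"delta_pos": [0, 0, -10], "dr": [0, 0, 0]}, {"delta_pos": [0, 0, -14], "dr": [0, 0, 0]}, {"delta_pos": [0, 0, -15.9], "dr": [0, 0, 0]}, {"delta_pos": [0, 0, -15.9], "dr": [0, 0, 0]}, {"delta_pos": [0, 0, -15.9], "dr": [0, 0, 0]}], claw=0.65)

```text
time: 26.62
eef_pos: [0.6003, -0.2844, 0.1987]
eef_rot: [-180.0, 0.1, 2.2]
contact_force: [0.0, -0.9, -1.1]
width: 0.827
grip_force: 0.0
```

```bash
python3 - <<'E'
from wr import *
I=shot("w8");V=I.copy()
for k in("wide","hex","bush"): M[k]=([P+[0,0,.004] for P in M[k][0]],M[k][1])
wfit("hex",(.6006,-.2838),I,V,.02)
wfit("bush",(.5207,-.287),I,V,.015)
E
python3 go.py .5217 .3078 .26 0
```

```text
hex (273.0071386593581, 195.44896371913) [ 0.5999 -0.2853] 33.3 0.033 3794
bush (273.25423697089894, 281.86596816867007) [ 0.5204 -0.2873] 7.7 0.087 3845
t 26.68 pos [ 0.6003 -0.2843  0.1983] rot [-1.799e+02  1.000e-01  2.200e+00] w 70.4 g 0.0 F [0.3 0.3 0.1]
cm [ -5.56 -59.48  -6.09] dr [-0.1  0.1  2.2]
```

Kit one is placed within about 1–1.5 mm. Now I'll look at tray two.

Request:
apply_moves(series=[{"delta_pos": [-0.3, -3.5, -1], "dr": [0, 0, 0]}, {"delta_pos": [-0.8, -8.5, -2], "dr": [0, 0, 0.5]}, {"delta_pos": [-1.3, -14, -3], "dr": [0, 0, 0.5]}, {"delta_pos": [-1.9, -20, -4], "dr": [0, 0, 1]}, {"delta_pos": [-2.4, -26, -5], "dr": [0, 0, 1]}, {"delta_pos": [-3, -32, -6], "dr": [0, 0, 1.5]}, {"delta_pos": [-3.5, -38, -6], "dr": [0, 0, 1.5]}, {"delta_pos": [-4.1, -44, -6], "dr": [0, 0, 2.2]}, {"delta_pos": [-4.6, -50, -6], "dr": [0, 0, 2.2]}, {"delta_pos": [-5.1, -55, -6], "dr": [0, 0, 2.2]}, {"delta_pos": [-5.5, -58.5, -6], "dr": [0, 0, 2.2]}, {"delta_pos": [-5.6, -59.5, -6], "dr": [0, 0, 2.2]}])

```text
time: 28.18
eef_pos: [0.5208, 0.3094, 0.2582]
eef_rot: [180.0, 0.1, 0.2]
contact_force: [-0.2, -0.7, 0.4]
width: 0.824
grip_force: 0.0
```

Request:
apply_moves(series=[{"delta_pos": [0, 0, 0], "dr": [0, 0, 0]}, {"delta_pos": [0, 0, 0], "dr": [0, 0, 0]}, {"delta_pos": [0, 0, 0], "dr": [0, 0, 0]}])

```text
time: 28.55
eef_pos: [0.5219, 0.3069, 0.2593]
eef_rot: [180.0, -0.0, -0.1]
contact_force: [-0.8, -0.4, 0.2]
width: 0.827
grip_force: 0.0
```

```bash
python3 - <<'E'
from wr import *
I=shot("w9");V=I.copy()
wfit("two",(.5217,.3078),I,V,.005)
cv2.imwrite("pics/w9f.png",V)
E
python3 go.py .4678 -.059 .2 0
```

```text
two (272.63555191462393, 177.63527807544244) [0.5202 0.3042] 179.2 0.048 14334
t 28.6 pos [0.5219 0.307  0.2594] rot [180.  -0.  -0.] w 70.1 g 0.0 F [ 0.2  0.4 -0.6]
cm [-5.38 36.6   5.94] dr [ 0. -0. -0.]
```

View pics/w9f.png

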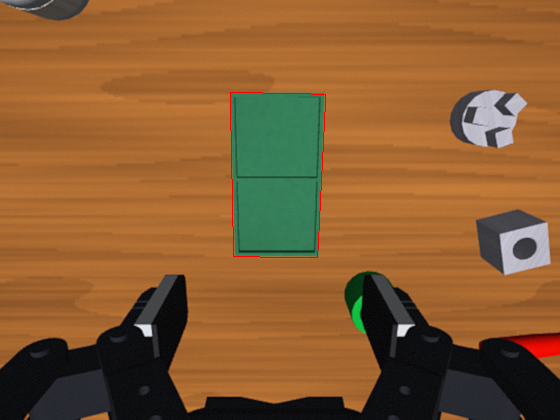

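Tray two fits tightly, with corners at (231,93), (325,95), (318,257) and (234,256). That puts its centre at (0.5203,0.3044), yaw -0.8°, with bays at (0.5603,0.3038) and (0.4803,0.3050). Next is the slim sleeve.

Request:
apply_moves(series=[{"delta_pos": [-0.5, 3.5, 1], "dr": [0, 0, 0]}, {"delta_pos": [-1.2, 8, 2], "dr": [0, 0, 0]}, {"delta_pos": [-2, 13.5, 3], "dr": [0, 0, 0]}, {"delta_pos": [-2.8, 19, 4], "dr": [0, 0, 0]}, {"delta_pos": [-3.6, 24.5, 5], "dr": [0, 0, 0]}, {"delta_pos": [-4.4, 30, 5.9], "dr": [0, 0, 0]}, {"delta_pos": [-5, 34.5, 5.9], "dr": [0, 0, 0]}, {"delta_pos": [-5.4, 36.6, 5.9], "dr": [0, 0, 0]}, {"delta_pos": [-5.4, 36.6, 5.9], "dr": [0, 0, 0]}, {"delta_pos": [-5.4, 36.6, 5.9], "dr": [0, 0, 0]}, {"delta_pos": [-5.4, 36.6, 5.9], "dr": [0, 0, 0]}], claw=0.4)

```text
time: 29.98
eef_pos: [0.4678, -0.0575, 0.2004]
eef_rot: [-180.0, -0.0, 0.1]
contact_force: [-0.4, -0.5, 0.0]
width: 0.701
grip_force: 0.0
```

```bash
python3 - <<'E'
from wr import *
I=shot("w10");V=I.copy()
wfit("slim",(.4678,-.059),I,V,.015)
cv2.imwrite("pics/w10f.png",V)
E
python3 go.py .4678 -.059 .036 0
```

```text
slim (275.3901374374688, 194.07219820856653) [ 0.4665 -0.0599] 5.1 0.116 2202
t 30.02 pos [ 0.4678 -0.0575  0.2003] rot [-1.8e+02 -0.0e+00  1.0e-01] w 59.4 g 0.0 F [ 0.4 -0.7 -0.4]
cm [-1.000e-02  1.500e-01  1.643e+01] dr [-0.  -0.   0.1]
```

View pics/w10f.png

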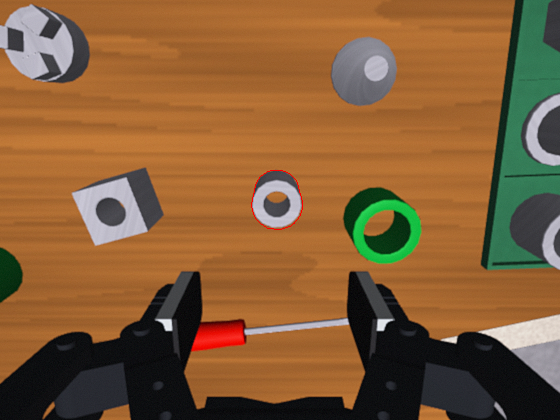

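The slim sleeve is at (277,200), at (0.467,-0.0595). The green tube at (382,226) is clear of the fingers.

Request:
apply_moves(series=[{"delta_pos": [-0.1, 0.2, 3], "dr": [0, 0, 0]}, {"delta_pos": [-0.1, 0.2, 6], "dr": [0, 0, 0]}, {"delta_pos": [-0.1, 0.2, 9], "dr": [0, 0, 0]}, {"delta_pos": [-0.1, 0.2, 11.5], "dr": [0, 0, 0]}, {"delta_pos": [-0.1, 0.2, 13.5], "dr": [0, 0, 0]}, {"delta_pos": [-0.1, 0.2, 15], "dr": [0, 0, 0]}, {"delta_pos": [-0.1, 0.2, 16], "dr": [0, 0, 0]}, {"delta_pos": [-0.1, 0.2, 16.3], "dr": [0, 0, 0]}, {"delta_pos": [-0.1, 0.2, 16.3], "dr": [0, 0, 0]}])

```text
time: 31.15
eef_pos: [0.467, -0.0603, 0.0376]
eef_rot: [180.0, -0.0, 0.0]
contact_force: [-0.6, 0.3, 0.5]
width: 0.695
grip_force: 0.0
```

Request:
apply_moves(series=[{"delta_pos": [0, 0, 0], "dr": [0, 0, 0]}, {"delta_pos": [0, 0, 0], "dr": [0, 0, 0]}, {"delta_pos": [0, 0, 0], "dr": [0, 0, 0]}, {"delta_pos": [0, 0, 0], "dr": [0, 0, 0]}, {"delta_pos": [0, 0, 0], "dr": [0, 0, 0]}, {"delta_pos": [0, 0, 0], "dr": [0, 0, 0]}, {"delta_pos": [0, 0, 0], "dr": [0, 0, 0]}], claw=-1)

```text
time: 32.02
eef_pos: [0.467, -0.0602, 0.0381]
eef_rot: [180.0, -0.1, 0.0]
contact_force: [-1.9, 0.6, 8.6]
width: 0.43
grip_force: 59.5
```

```bash
python3 go.py .5604 .3038 .14 -0.8
```

```text
t 32.02 pos [ 0.467  -0.0602  0.0381] rot [ 1.8e+02 -1.0e-01  0.0e+00] w 36.6 g 59.5 F [-1.9  0.6  8.6]
cm [  9.36 -36.4  -10.19] dr [ 0.  -0.1  0.8]
```

Request:
apply_moves(series=[{"delta_pos": [0, 0, -2.5], "dr": [0, 0, 0]}, {"delta_pos": [0, 0, -6], "dr": [0, 0, 0]}, {"delta_pos": [0.7, -2.5, -9], "dr": [0, 0, 0]}, {"delta_pos": [1.9, -7.5, -10.2], "dr": [0, 0, 0]}, {"delta_pos": [3.3, -13, -10.2], "dr": [0, 0, 0.4]}, {"delta_pos": [4.9, -19, -10.2], "dr": [0, 0, 0.4]}, {"delta_pos": [6.4, -25, -10.2], "dr": [0, 0, 0.8]}, {"delta_pos": [8, -31, -10.2], "dr": [0, 0, 0.8]}, {"delta_pos": [9, -35, -10.2], "dr": [0, 0, 0.8]}, {"delta_pos": [9.4, -36.4, -10.2], "dr": [0, 0, 0.8]}, {"delta_pos": [9.4, -36.4, -10.2], "dr": [0, 0, 0.8]}, {"delta_pos": [9.4, -36.4, -10.2], "dr": [0, 0, 0.8]}])

```text
time: 33.52
eef_pos: [0.5606, 0.3025, 0.1393]
eef_rot: [180.0, 0.0, -0.8]
contact_force: [0.3, -0.0, -2.5]
width: 0.43
grip_force: 60.8
```

```bash
python3 go.py .5605 .3038 .042 -0.8
```

```text
t 33.52 pos [0.5606 0.3025 0.1393] rot [180.    0.   -0.8] w 36.6 g 60.8 F [ 0.3 -0.  -2.5]
cm [-0.   -0.13  9.73] dr [ 0.  0. -0.]
```

Request:
apply_moves(series=[{"delta_pos": [0, -0.1, 2], "dr": [0, 0, 0]}, {"delta_pos": [0, -0.1, 4], "dr": [0, 0, 0]}, {"delta_pos": [0, -0.1, 6], "dr": [0, 0, 0]}, {"delta_pos": [0, -0.1, 7.5], "dr": [0, 0, 0]}, {"delta_pos": [0, -0.1, 8.5], "dr": [0, 0, 0]}, {"delta_pos": [0, -0.1, 9], "dr": [0, 0, 0]}, {"delta_pos": [0, -0.1, 9.3], "dr": [0, 0, 0]}, {"delta_pos": [0, -0.1, 9.5], "dr": [0, 0, 0]}, {"delta_pos": [0, -0.1, 9.6], "dr": [0, 0, 0]}, {"delta_pos": [0, -0.1, 9.65], "dr": [0, 0, 0]}, {"delta_pos": [0, -0.1, 9.7], "dr": [0, 0, 0]}, {"delta_pos": [0, -0.1, 9.7], "dr": [0, 0, 0]}])

```text
time: 35.02
eef_pos: [0.5606, 0.3048, 0.0423]
eef_rot: [-180.0, -0.0, -0.8]
contact_force: [-0.1, -0.3, -2.3]
width: 0.43
grip_force: 60.8
```

Request:
apply_moves(series=[{"delta_pos": [0, 0.05, 0.05], "dr": [0, 0, 0]}, {"delta_pos": [0, 0.05, 0.1], "dr": [0, 0, 0]}, {"delta_pos": [0, 0.05, 0.1], "dr": [0, 0, 0]}])

```text
time: 35.4
eef_pos: [0.5606, 0.3047, 0.0422]
eef_rot: [-180.0, -0.0, -0.8]
contact_force: [-3.7, -0.1, 5.1]
width: 0.428
grip_force: 61.6
```

Touched down. I'll release and lift.

Request:
apply_moves(series=[{"delta_pos": [0, 0, 0], "dr": [0, 0, 0]}, {"delta_pos": [0, 0, 0], "dr": [0, 0, 0]}, {"delta_pos": [0, 0, 0], "dr": [0, 0, 0]}, {"delta_pos": [0, 0, 0], "dr": [0, 0, 0]}, {"delta_pos": [0, 0, -1], "dr": [0, 0, 0]}, {"delta_pos": [0, 0, -3], "dr": [0, 0, 0]}, {"delta_pos": [0, 0, -6], "dr": [0, 0, 0]}, {"delta_pos": [0, 0, -10], "dr": [0, 0, 0]}, {"delta_pos": [0, 0, -14], "dr": [0, 0, 0]}, {"delta_pos": [0, 0, -15.8], "dr": [0, 0, 0]}, {"delta_pos": [0, 0, -15.8], "dr": [0, 0, 0]}, {"delta_pos": [0, 0, -15.8], "dr": [0, 0, 0]}], claw=0.65)

```text
time: 36.9
eef_pos: [0.5602, 0.3042, 0.1988]
eef_rot: [180.0, 0.1, -0.8]
contact_force: [0.4, -0.2, 0.1]
width: 0.823
grip_force: 0.0
```

```bash
python3 - <<'E'
from wr import *
I=shot("w11");V=I.copy()
M["slim"]=([P+[0,0,.004] for P in M["slim"][0]],0)
wfit("slim",(.5604,.304),I,V,.02)
E
python3 go.py .4606 .0679 .2 17.4
```

```text
slim (273.6981852389287, 195.55437164290538) [0.5604 0.3039] -0.8 0.106 2305
t 36.95 pos [0.5602 0.3042 0.1985] rot [ 1.8e+02  1.0e-01 -8.0e-01] w 70.2 g 0.0 F [-0.7  0.1  0.1]
cm [-9.64 23.76 -0.13] dr [  0.    0.1 -18.2]
```

Request:
apply_moves(series=[{"delta_pos": [-1.2, 3, 0], "dr": [0, 0, -3]}, {"delta_pos": [-3, 7.5, 0], "dr": [0, 0, -6]}, {"delta_pos": [-5, 12.5, 0], "dr": [0, 0, -10]}, {"delta_pos": [-7, 17.5, 0], "dr": [0, 0, -14]}, {"delta_pos": [-8.8, 21.8, 0], "dr": [0, 0, -18]}, {"delta_pos": [-9.6, 23.8, 0], "dr": [0, 0, -18]}, {"delta_pos": [-9.6, 23.8, 0], "dr": [0, 0, -18]}, {"delta_pos": [-9.6, 23.8, 0], "dr": [0, 0, -18]}, {"delta_pos": [-9.6, 23.8, 0], "dr": [0, 0, -18]}])

```text
time: 38.08
eef_pos: [0.4615, 0.0684, 0.199]
eef_rot: [-180.0, 0.0, 17.3]
contact_force: [-0.5, -0.6, -0.5]
width: 0.826
grip_force: 0.0
```

```bash
python3 - <<'E'
from wr import *
I=shot("w12");V=I.copy()
wfit("square",(.4606,.0679),I,V,.015)
cv2.imwrite("pics/w12f.png",V)
E
python3 go.py .4606 .0679 .036 17.4
```

```text
square (274.0436341408573, 195.39863003471828) [0.4601 0.0671] 15.2 0.045 3849
t 38.12 pos [0.4615 0.0684 0.1991] rot [-180.     0.    17.3] w 70.4 g 0.0 F [-0.2  0.2 -0.4]
cm [-0.1   0.02 16.31] dr [-0.   0.  -0.1]
```

View pics/w12f.png

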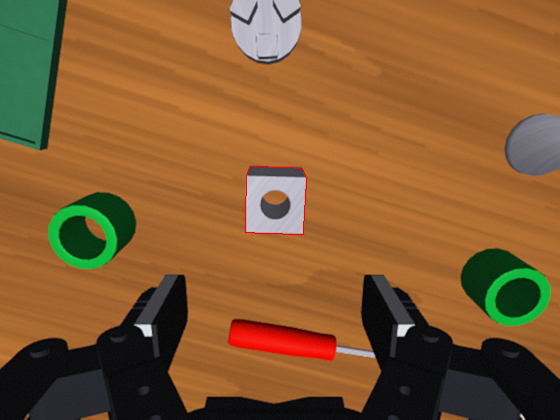

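The square block is at (275,200), fitted at (0.4602,0.0673), yaw 15.2°. It is clear all round.

Request:
apply_moves(series=[{"delta_pos": [-0.15, 0.05, 3], "dr": [0, 0, 2]}, {"delta_pos": [-0.15, 0.05, 6], "dr": [0, 0, 2]}, {"delta_pos": [-0.15, 0.05, 9], "dr": [0, 0, 2]}, {"delta_pos": [-0.15, 0.05, 11.5], "dr": [0, 0, 2]}, {"delta_pos": [-0.15, 0.05, 13.5], "dr": [0, 0, 2]}, {"delta_pos": [-0.15, 0.05, 15], "dr": [0, 0, 2]}, {"delta_pos": [-0.15, 0.05, 16], "dr": [0, 0, 2]}, {"delta_pos": [-0.15, 0.05, 16.3], "dr": [0, 0, 2]}, {"delta_pos": [-0.15, 0.05, 16.3], "dr": [0, 0, 2]}])

```text
time: 39.25
eef_pos: [0.4603, 0.0668, 0.0365]
eef_rot: [180.0, -0.0, 15.2]
contact_force: [-0.6, 0.2, -0.0]
width: 0.823
grip_force: 0.0
```

Request:
apply_moves(series=[{"delta_pos": [0, 0, 0], "dr": [0, 0, 0]}, {"delta_pos": [0, 0, 0], "dr": [0, 0, 0]}, {"delta_pos": [0, 0, 0], "dr": [0, 0, 0]}, {"delta_pos": [0, 0, 0], "dr": [0, 0, 0]}, {"delta_pos": [0, 0, 0], "dr": [0, 0, 0]}, {"delta_pos": [0, 0, 0], "dr": [0, 0, 0]}, {"delta_pos": [0, 0, 0], "dr": [0, 0, 0]}], claw=-1)

```text
time: 40.12
eef_pos: [0.4605, 0.0667, 0.037]
eef_rot: [180.0, -0.1, 15.2]
contact_force: [-1.4, 0.5, 5.8]
width: 0.507
grip_force: 63.3
```

```bash
python3 go.py .4804 .305 .14 -0.8
```

```text
t 40.12 pos [0.4605 0.0667 0.037 ] rot [ 1.80e+02 -1.00e-01  1.52e+01] w 43.1 g 63.3 F [-1.4  0.5  5.8]
cm [  8.19 -22.46 -10.3 ] dr [ 0.  -0.1 16. ]
```

Request:
apply_moves(series=[{"delta_pos": [0, 0, -2.5], "dr": [0, 0, 0]}, {"delta_pos": [0, 0, -6], "dr": [0, 0, 0]}, {"delta_pos": [0.7, -2, -9], "dr": [0, 0, 2]}, {"delta_pos": [2, -5.5, -10.2], "dr": [0, 0, 5]}, {"delta_pos": [3.6, -10, -10.2], "dr": [0, 0, 8]}, {"delta_pos": [5.4, -15, -10.2], "dr": [0, 0, 12]}, {"delta_pos": [7.2, -20, -10.2], "dr": [0, 0, 15]}, {"delta_pos": [8, -22, -10.2], "dr": [0, 0, 16]}, {"delta_pos": [8.2, -22.5, -10.2], "dr": [0, 0, 16]}, {"delta_pos": [8.2, -22.5, -10.2], "dr": [0, 0, 16]}, {"delta_pos": [8.2, -22.5, -10.2], "dr": [0, 0, 16]}])

```text
time: 41.5
eef_pos: [0.4802, 0.3044, 0.1383]
eef_rot: [180.0, 0.0, -0.8]
contact_force: [0.8, 0.2, -3.7]
width: 0.509
grip_force: 63.8
```

```bash
python3 go.py .4805 .3048 .041 -0.8
```

```text
t 41.5 pos [0.4802 0.3044 0.1383] rot [180.    0.   -0.8] w 43.3 g 63.8 F [ 0.8  0.2 -3.7]
cm [ 0.04 -0.04  9.73] dr [ 0.  0. -0.]
```

Request:
apply_moves(series=[{"delta_pos": [0, 0, 2], "dr": [0, 0, 0]}, {"delta_pos": [0, 0, 4], "dr": [0, 0, 0]}, {"delta_pos": [0, 0, 6], "dr": [0, 0, 0]}, {"delta_pos": [0, 0, 7.5], "dr": [0, 0, 0]}, {"delta_pos": [0, 0, 8.5], "dr": [0, 0, 0]}, {"delta_pos": [0, 0, 9], "dr": [0, 0, 0]}, {"delta_pos": [0, 0, 9.3], "dr": [0, 0, 0]}, {"delta_pos": [0, 0, 9.5], "dr": [0, 0, 0]}, {"delta_pos": [0, 0, 9.6], "dr": [0, 0, 0]}, {"delta_pos": [0, 0, 9.65], "dr": [0, 0, 0]}, {"delta_pos": [0, 0, 9.7], "dr": [0, 0, 0]}, {"delta_pos": [0, 0, 9.7], "dr": [0, 0, 0]}])

```text
time: 43.0
eef_pos: [0.4801, 0.3054, 0.0413]
eef_rot: [-180.0, -0.0, -0.8]
contact_force: [0.5, -0.4, -4.5]
width: 0.504
grip_force: 63.8
```

Request:
apply_moves(series=[{"delta_pos": [0, 0, 0.05], "dr": [0, 0, 0]}, {"delta_pos": [0, 0, 0.1], "dr": [0, 0, 0]}, {"delta_pos": [0, 0, 0.1], "dr": [0, 0, 0]}])

```text
time: 43.38
eef_pos: [0.4802, 0.3054, 0.041]
eef_rot: [180.0, -0.0, -0.8]
contact_force: [-3.9, -1.4, 5.5]
width: 0.505
grip_force: 65.0
```

Touched down. I'll release, lift and inspect.

Request:
apply_moves(series=[{"delta_pos": [0, 0, 0], "dr": [0, 0, 0]}, {"delta_pos": [0, 0, 0], "dr": [0, 0, 0]}, {"delta_pos": [0, 0, 0], "dr": [0, 0, 0]}, {"delta_pos": [0, 0, 0], "dr": [0, 0, 0]}, {"delta_pos": [0, 0, -1], "dr": [0, 0, 0]}, {"delta_pos": [0, 0, -3], "dr": [0, 0, 0]}, {"delta_pos": [0, 0, -6], "dr": [0, 0, 0]}, {"delta_pos": [0, 0, -10], "dr": [0, 0, 0]}, {"delta_pos": [0, 0, -14], "dr": [0, 0, 0]}, {"delta_pos": [0, 0, -18], "dr": [0, 0, 0]}, {"delta_pos": [0, 0, -20], "dr": [0, 0, 0]}, {"delta_pos": [0, 0, -20], "dr": [0, 0, 0]}], claw=0.65)

```text
time: 44.88
eef_pos: [0.4805, 0.3055, 0.2421]
eef_rot: [-179.9, -0.2, -0.8]
contact_force: [0.1, -0.4, -0.4]
width: 0.825
grip_force: 0.0
```

```bash
python3 - <<'E'
from wr import *
I=shot("w13");V=I.copy()
for k in("slim","square"): M[k]=([P+[0,0,.004] for P in M[k][0]],M[k][1])
wfit("square",(.4803,.305),I,V,.015)
wfit("slim",(.5604,.304),I,V,.02)
wfit("two",(.5203,.3044),I,V,.004)
cv2.imwrite("pics/final.png",np.vstack([cv2.resize(V,(400,300)),cv2.resize(snapshot("side"),(400,300))]))
E
```

```text
square (274.44044705061873, 184.1707272235375) [0.4793 0.3048] 88.8 0.042 3013
slim (274.32815371329326, 93.8309633104012) [0.5601 0.3039] 6.5 0.084 1859
two (274.50144913255565, 139.45537135372626) [0.5193 0.3039] 179.2 0.053 17210
```

View pics/final.png

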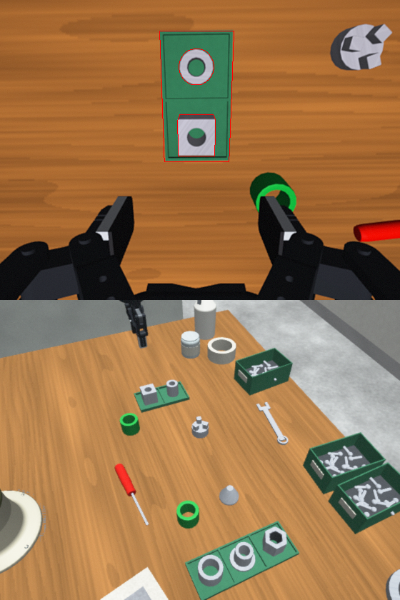

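All five parts stand upright and centred in their bays. The plug (228,494 in the lower view), the hub (200,427) and the green tubes have not moved. I'll hand it in.

```bash
python3 -c "
from cell import job
print(job.hand_in())"
```

```text
the job is handed in; nothing more can be done
None
```

Both kits are made up and the job is handed in at about 45 s of the 120 s: all five parts stand upright within about 1.5 mm of their bay centres, and the taper plug, jaw hub and green tubes were left where they stood.

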